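Open the jam jar in the breakfast caddy

TASK

Lift the stoneware cover plate by its knob off the two pins of the oak caddy, lay it gently, knob up, on the middle of the empty marble slab and let go of it. Then unscrew the tight steel cap of the jar standing in the caddy (anticlockwise seen from above; the caddy's square socket keeps the jar from turning): stop turning as soon as it comes free, raise it without lifting the jar out of its socket, and finish while still holding the cap level, centred just above the open jar, a finger's breadth or two clear of its mouth. Leave the other things on the table where they are.

Things in the scene. Friction and masses are not known exactly. Their poses are not given: they have to be found in the camera images.
- caddy: Oak caddy, fixed; origin at the centre of its underside. Base 110 (x) by 228 (y) by 10 mm. At y = +-107 mm an upright cheek 14 mm thick, 110 mm wide, reaches z = 100 mm; a steel pin 8 mm thick stands in the middle of its top, up to z = 112 mm. Between them a square socket, 66 mm inside, floor at z = 10, walls to z = 34 mm, holds the jar and keeps it from turning. Front and back are open.
- knob (a point): Mushroom knob in the middle of the cover plate's top: round, 31 mm tall, 34 mm wide at its thickest, 24 mm at its foot. This point is on its axis, 27 mm above the plate's underside, 19 mm above its top face and 12 mm below the knob's top. Axes as for the cover, z up out of the knob.
- cover: White stoneware cover plate, loose, about 0.35 kg, lying on the caddy's cheeks over the pins, above the jar: 100 (x) by 228 (y) by 8 mm, with two 12 mm through holes at y = +-107 mm for the pins. Origin at the centre of its underside.
- slab_top (a point): Grey-white marble slab fixed flat on the table, on the other side from the caddy: 160 mm (its x) by 270 mm (its y) by 15 mm thick. This point is at the centre of its top face. It starts empty.
- slab: The same slab; origin at the centre of its underside.
- jar_mouth (a point): Centre of the rim of the jar's round neck, 77 mm above the jar's underside; z up. A springy seal on the rim presses the closed cap up with about 14 N.
- cap_center (a point): Centre, half-way up, of the round steel twist-off cap on the jar: 60 mm in diameter, 18 mm tall, 40 g. z up along its axis. While closed this point is 83 mm above the table, 4 mm below the jar's rim point, 23 mm above the jar's shoulders. Once free it lifts straight off; its lower rim clears the jar when it has risen by 18 mm.
- cap: The same cap; origin at the centre of its lower rim. Its x axis starts 4 to 14 degrees clockwise of the jar's. Turning it takes about 0.5 to 1 N m. After 45 to 56 degrees anticlockwise (seen from above) its three lugs leave the ledges on the neck and it springs up about 2 mm; at 80 to 91 degrees they run against the next ledges. Before it is free, lifting it lifts the jar.
- jar: Square amber glass jar, 64 by 64 mm and 50 mm tall up to its shoulders, with a round neck above, loose, about 0.4 kg, standing in the caddy's socket under the cover plate. The socket keeps it from turning, nothing holds it down. Origin at the centre of its underside.
- butter_dish: Bystander: white stoneware butter dish with a knob, 125 x 200 mm, 92 mm tall, at the far side.
- mug: Bystander: white mug, 80 mm wide, 90 mm tall, between caddy and slab on the near side.
- salt: Bystander: white salt shaker, 40 mm wide, 80 mm tall, between caddy and slab.
- egg_cup: Bystander: white egg cup, 48 mm wide, 50 mm tall, between caddy and slab.
- pepper: Bystander: dark wooden pepper mill, 52 mm wide, 147 mm tall, beyond caddy and slab.
- spare_jar: Bystander: second jar of the same kind with its cap, standing on the bare table at the far side; not to be opened.
- spoon: Bystander: steel spoon, 160 mm long, lying at the left.
- bowl: Bystander: white bowl, 150 mm wide, 60 mm tall, at the right.
Things that resemble listed ones, but are neither listed nor needed, are in the scene too. Leave any brown or turquoise look-alike of the cover alone.

How it is judged:
On the way, in this order (a step that is already met when the one before it is completed fails the run):
1. the cover plate lies released on the marble slab, knob up (horizontal distance between knob and slab_top below 0.05 m and z of knob in the frame of slab_top below 0.037 m and angle between knob's own z axis and vertical below 0.08 rad and contact force between cover and slab above 0.5 N and linear speed of cover below 0.02 m/s and contact force between cover and the fingers below 0.1 N), for 0.2 s.
2. the cap has come free of the jar in its socket and is being held (z of cap_center in the frame of jar_mouth above 0.008 m and contact force between cap and the fingers above 1 N and z of jar_mouth in the frame of caddy below 0.093 m and horizontal distance between jar_mouth and caddy below 0.008 m and angle between jar_mouth's own z axis and vertical below 0.08 rad), for 0.1 s.
At the end, for the whole second after the job is handed in: Cap held still and level (0.2 rad), touching only the fingers, within 15 mm of the jar's axis, its lower rim 7.5 to 55 mm above the neck; jar upright in its socket (8 mm, height 6 mm), not touched; cover released, flat, knob up on the slab, within 50 mm of its centre (all of step 1 and z of jar_mouth in the frame of caddy below 0.093 m and horizontal distance between jar_mouth and caddy below 0.008 m and angle between jar_mouth's own z axis and vertical below 0.08 rad and z of cap_center in the frame of jar_mouth between 0.0165 and 0.064 m and horizontal distance between cap_center and jar_mouth below 0.015 m and angle between cap_center's own z axis and vertical below 0.2 rad and linear speed of cap below 0.03 m/s and contact force between cap and the fingers above 1 N and contact force between cap and jar below 0.05 N and contact force between cap and caddy below 0.05 N and contact force between jar and the fingers below 0.1 N); the arm keeps its last pose, push and grip.
It fails at once if the jar is lifted more than 10 mm out of its place in the socket (z of jar_mouth in the frame of caddy above 0.097 m).
It fails at once if the cover plate is dropped (falls faster than 0.5 m/s untouched by the fingers) or banged onto the slab (over 80 N) (contact force between cover and slab above 80 N or (linear speed of cover above 0.5 m/s and contact force between cover and the fingers below 0.1 N)).
It fails at once if the cap is turned on, past the point where it comes free (over 83 degrees from the jar's own direction) (angle between the x axis of cap and the x axis of jar, either way round above 1.45 rad).
It fails at once if one of the other things is moved by more than 30 mm (distance of any of butter_dish, mug, salt, egg_cup, pepper, spare_jar, spoon, bowl from where it was at the start of the episode above 0.03 m).
It also fails if it takes over 54 s, if anything falls off the work surface, if the arm or the gripper's body presses on something with over 40 N, if the wrist force passes 120 N, or if a joint passes its speed limit or range.

ROBOT

A 6-joint arm with a two-finger parallel gripper is mounted at the origin on the work surface. World frame = base frame: x ahead of the robot, y to its left, z up, the work surface at z = 0. Lengths are in m, angles in rad, forces in N, time in s.
With the tool pointing down it reaches from about 0.35 to 0.925 m from the base axis. Payload 6.4 kg.
Tool frame: the origin (TCP) lies on the centre line of the jaws, within the pads' length; the fingertips stand 11 mm ahead of it and the grasp point (between the pads) lies 8 mm behind it; z points along the fingers, y is the line along which they close (so a half turn about z gives the same grasp; the last joint's range is limited). The gripper opens to 85 mm and grips with 20 to 120 N. Pads are 22 mm wide; open, the fingers measure 114 mm over their backs; the gripper's body (76 mm by 85 mm) begins 54 mm behind the grasp point. The pads swing forward as they close: fully open they stand 13 mm farther back than shut.
Start: joints at [1.136, 0.245, 1.558, -0, 1.339, -0.174], TCP at [0.168, 0.628, 0.204] pointing down, gripper open.
Joint ranges: [-3.13, 3.13], [-1.02, 2.26], [0.13, 2.54], [-0.95, 4.09], [0.21, 2.88], [-2.74, 2.74]. Speed limits (rad/s): [2.57, 2.57, 3.14, 3.14, 3.14, 3.14].

INTERFACE

Orientations are given as a 3x3 rotation matrix whose columns are the frame's x, y, z axes.
In Python, from workcell import * gives the robot as it stands.
- The arm moves only by the tool jog_arm, never from a script. Its argument "steps" is text: rows parted by semicolons, each of 7 numbers parted by spaces: the turn, a rotation vector about the tool's x, y, z in rad, then the shift along the tool's x, y, z in mm, then the opening, from 0 (shut) to 1 (fully open). In form: wx wy wz tx ty tz claw; .... A call has 1 to 10 rows; each row is the pose to reach, as a shift and turn from the pose commanded when the call began, along the tool's axes at that moment; what a row does not reach only later rows make up. A row lasts 1/10 s, in which the tool goes at most 50 mm and 8.59 degrees, less where a joint would pass 70% of its speed; a pose out of reach is approached as far as the arm can. A call with a gripper value outside its range is refused whole. The fingers move at their own pace and stop on an object; the grip force is fixed at half the most. Time passes only in rows, so rows that repeat a pose let the fingers close. It gives the time, the measured TCP pose, the force, the opening and the grip force at its end, in the units of the state.
- read_state(): the state, without advancing time (a new reading comes with each control period).
- grab_frame(name): name is "scene" or "top"; returns (picture, depth): 480x640x3 uint8, blue, green, red; 480x640 float32, m along the optical axis (not along the pixel's ray), 0 where there is no reading.
- camera_params(name): a dict with "intrinsics" (3x3 intrinsics, pixels), "k1" (the pictures are not rectified: a ray, as slopes to the right and down, at radius r is drawn at 1 + k1 r^2 times it, then the intrinsics apply), "T" (4x4, takes a point from camera to world coordinates). Camera axes: x right, y down, z forward; pixel columns grow to the right and rows downward; lengths in m; the calibration is good to about 2 mm. A picture is of the moment at which its call begins. camera_params takes no time and is no camera call.
- hand_in(): hands the job in; it is judged then, once.
Trained networks look in the newest picture that a camera, given by its name, has taken for a name from the list of things; names that differ only in an ending like _2 or _b are one class to them, and where a whole thing is asked for, a point or a joint stands for the part that bears it (a point fixed in the world has none). Each returns a list of dicts, best first, with "score" (0 to 1); they miss things now and then, are a little off and sometimes report something else, mostly with a low value. They report only what shows in the picture. A call takes as long as a camera call. They do not tell look-alikes from the thing itself.
- look_for(camera, query): "centre" ([row, column] as shares, 0 to 1, of the picture: columns of its width, rows of its height, amid what is visible of it).
- tip_of(camera, query): "centre" ([row, column] as shares, 0 to 1, of the picture: columns of its width, rows of its height: a listed point, or the origin of a listed thing).
The state is a dict: "time_s": time; "q": joint angles; "joint_velocities": joint speeds; "joint_torque": joint torques, N m; "tool_pos": TCP position; "tcp_rot": TCP orientation; "force": force on the tool from outside, world axes, zero at the start; "wrist_torque": the same for the moment, N m; "opening": finger opening in m; "gripper_force": force on a finger pad.
Only numpy, scipy, OpenCV 4.12 (cv2) and the standard library are available. Lean on these libraries where they do the work, as an engineer would, in place of code of your own. Each camera call takes 0.05 s, during which the arm holds its last target. There are 200 camera calls.

## Working session

There is one attempt and no reset: what is moved stays moved. The work goes in short steps, Python scripts to look and compute and a tool call to move; the robot and the scene stay as the last step left them, time stands still between calls to the robot, and variables do not carry over. Pictures are saved under pics/ and viewed, at most 13 in all, crops included, and the job is handed in when it is done.

Besides the shell and the picture viewer there is one more tool, called after "Call:" as name(argument=value, ...) on one line, values as JSON. jog_arm: Moves the arm, as the interface text tells. Its arguments: {"type":"object","properties":{"steps":{"type":"string"}},"required":["steps"]}

```bash
mkdir -p pics; ls; cat > h.py <<'E'
from workcell import *
import numpy as np, cv2
def px2w(cam,u,v,depth=None,z=None):
    c=camera_params(cam);K=np.array(c["intrinsics"]);T=np.array(c["T"])
    d=np.array([(u-K[0,2])/K[0,0],(v-K[1,2])/K[1,1]]);s=d.copy()
    for _ in range(20): s=d/(1+c["k1"]*(s@s))
    r=np.array([s[0],s[1],1.])
    if depth is None:
        w=T[:3,:3]@r; depth=(z-T[2,3])/w[2]
    return (T[:3,:3]@(r*depth)+T[:3,3])
def w2px(cam,p):
    c=camera_params(cam);K=np.array(c["intrinsics"]);T=np.array(c["T"])
    q=T[:3,:3].T@(np.array(p)-T[:3,3]);s=q[:2]/q[2];s=s*(1+c["k1"]*(s@s))
    return K[0,0]*s[0]+K[0,2],K[1,1]*s[1]+K[1,2]
E
python3 - <<'E'
from h import *
for n in("scene","top"):
    im,d=grab_frame(n); cv2.imwrite(f"pics/{n}0.png",im); np.save(f"{n}0.npy",d)
    print(n,np.round(camera_params(n)["T"],3).tolist(),camera_params(n)["k1"])
    for q in("knob","slab_top","cap_center","caddy","salt"):
        for r in tip_of(n,q)[:3]:
            v,u=r["centre"];v*=480;u*=640;dd=d[int(v),int(u)]
            print(q,round(r["score"],2),round(u),round(v),np.round(px2w(n,u,v,depth=dd),3))
s=read_state();print(s)
E
```

```text
pics
scene [[-0.421, 0.484, -0.768, 1.557], [0.907, 0.216, -0.361, 0.455], [-0.008, -0.848, -0.53, 0.821], [0.0, 0.0, 0.0, 1.0]] -0.11926103095552852
knob 0.94 274 217 [ 0.527 -0.171  0.13 ]
knob 0.81 297 203 [ 0.278 -0.23   0.036]
knob 0.72 463 232 [0.235 0.302 0.034]
slab_top 0.71 412 282 [0.51  0.225 0.016]
cap_center 0.56 271 227 [ 0.548 -0.17   0.108]
caddy 0.61 276 250 [ 0.544 -0.162  0.035]
caddy 0.59 413 281 [0.499 0.226 0.013]
salt 0.64 317 287 [0.636 0.01  0.022]
salt 0.53 350 349 [0.824 0.178 0.042]
salt 0.53 277 314 [ 0.773 -0.032  0.023]
top [[-0.027, -0.997, 0.068, 0.429], [-1.0, 0.028, 0.013, -0.044], [-0.015, -0.067, -0.998, 1.488], [0.0, 0.0, 0.0, 1.0]] -0.10345101199951029
knob 0.74 211 340 [0.232 0.294 0.041]
knob 0.59 395 321 [ 0.272 -0.24   0.039]
knob 0.58 375 235 [ 0.517 -0.179  0.14 ]
slab_top 0.72 235 245 [0.507 0.222 0.016]
cap_center 0.28 311 241 [ 0.513 -0.004 -0.002]
cap_center 0.23 346 145 [ 0.781 -0.113  0.084]
caddy 0.67 374 236 [ 0.513 -0.178  0.136]
salt 0.51 313 205 [ 0.612 -0.012  0.071]
{'time_s': 0.6, 'q': array([ 1.13589066e+00,  2.45093924e-01,  1.55781053e+00, -2.34737728e-05,
        1.33869603e+00, -1.74079668e-01]), 'joint_velocities': array([ 0.0006861 ,  0.00232913, -0.00044094, -0.00077058, -0.00151588,
       -0.00046701]), 'joint_torque': array([-6.62186585e-05, -4.29267597e+01, -3.26255572e+01, -8.05219111e-05,
        5.34841438e-04, -1.02844010e-05]), 'tool_pos': array([0.16761156, 0.62802405, 0.20438847]), 'tcp_rot': array([[-9.66178692e-01,  2.57873487e-01,  1.74187656e-05],
       [ 2.57873487e-01,  9.66178692e-01, -1.67260120e-05],
       [-2.11428352e-05, -1.16684785e-05, -1.00000000e+00]]), 'force': array([ 0.48560711, -0.23100121, -0.36431086]), 'wrist_torque': array([0.0194658 , 0.01094151, 0.0591684 ]), 'gripper_force': 0.0, 'opening': 0.085370995679086}
```

View pics/scene0.png

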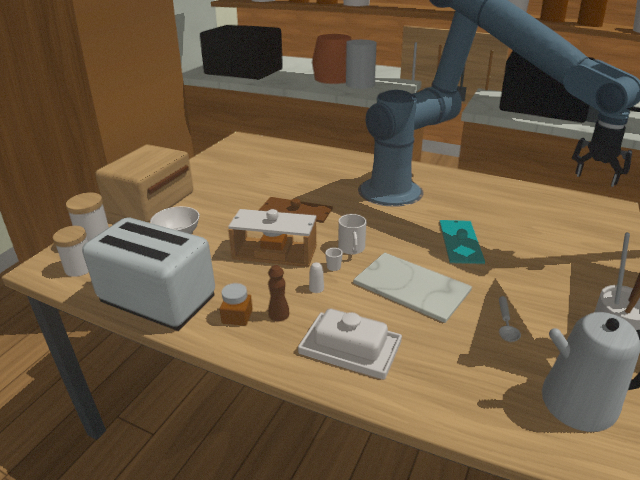

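View pics/top0.png

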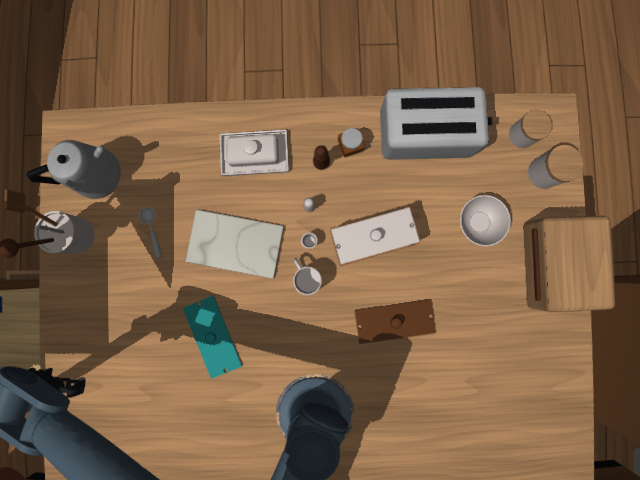

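The scene view shows the white cover on the caddy at (275,225), and the slab at (412,285). In the top view the cover is at (376,235), with its knob at (377,234), and the slab is at (235,243). The brown and turquoise look-alikes are at (395,320) and (212,335).

```bash
cat >> h.py <<'E'
def planar(cam,im,d,zlo,zhi,cx,cy,r,zp):
    "min-area rectangle of what lies between zlo and zhi around cx,cy"
    c=camera_params(cam);K=np.array(c["intrinsics"]);T=np.array(c["T"])
    uv=np.stack(np.meshgrid(np.arange(640.),np.arange(480.)),-1).reshape(-1,1,2)
    n=cv2.undistortPoints(uv,K,np.array([c["k1"],0,0,0,0])).reshape(480,640,2)
    P=np.dstack([n,np.ones((480,640))])*d[...,None]@T[:3,:3].T+T[:3,3]
    m=(d>0)&(P[...,2]>zlo)&(P[...,2]<zhi)&(np.hypot(P[...,0]-cx,P[...,1]-cy)<r)
    return m,P
E
python3 - <<'E'
from h import *
im=cv2.imread("pics/top0.png");d=np.load("top0.npy")
for nm,a in dict(cover=(.085,.125,.517,-.178,.16),knob=(.128,.16,.517,-.178,.05),slab=(.008,.03,.507,.222,.19)).items():
    m,P=planar("top",im,d,*a,0)
    n,l,st,_=cv2.connectedComponentsWithStats(m.astype(np.uint8),connectivity=8)
    m=l==1+np.argmax(st[1:,4]); p=P[m]
    print(nm,m.sum(),np.median(p[:,2]).round(4),np.round(p[:,:2].mean(0),4),cv2.minAreaRect((p[:,:2]*1000).astype(np.float32)))
im=cv2.imread("pics/scene0.png");d=np.load("scene0.npy")
for nm,a in dict(cover=(.085,.122,.517,-.178,.16),knob=(.125,.16,.517,-.178,.05),slab=(.008,.03,.507,.222,.19)).items():
    m,P=planar("scene",im,d,*a,0);p=P[m]
    print(nm,m.sum(),np.round(p.mean(0),4),cv2.minAreaRect((p[:,:2]*1000).astype(np.float32)), p[:,2].max())
s=cv2.resize(cv2.imread("pics/top0.png")[130:300,170:440],None,fx=2.9,fy=2.9,interpolation=cv2.INTER_CUBIC);cv2.imwrite("pics/c.png",s)
E
```

```text
cover 2846 0.1072 [ 0.5183 -0.1828] ((518.5880737304688, -183.05081176757812), (109.88370513916016, 226.55345153808594), 14.452872276306152)
knob 113 0.1362 [ 0.5181 -0.1835] ((519.2772827148438, -183.86514282226562), (30.79881477355957, 31.45161247253418), 42.59512710571289)
slab 4672 0.0142 [0.5114 0.225 ] ((511.2018127441406, 226.87179565429688), (272.0176086425781, 163.876953125), 78.39852905273438)
cover 1694 [ 0.5236 -0.1769  0.1076] ((518.514892578125, -185.0712890625), (112.47283935546875, 232.34518432617188), 13.754324913024902) 0.12154238806961704
knob 93 [ 0.5215 -0.1812  0.1352] ((519.1007690429688, -182.88900756835938), (33.30146789550781, 30.679794311523438), 29.739013671875) 0.1424641894861154
slab 4049 [0.5173 0.2328 0.0155] ((508.376708984375, 225.79470825195312), (284.2873840332031, 309.66424560546875), 21.75244903564453) 0.028859009197412133
```

Call:
jog_arm(steps="0 0 1.064 -549 -694 0 0.75;0 0 1.064 -549 -694 0 0.75;0 0 1.064 -549 -694 0 0.75;0 0 1.064 -549 -694 0 0.75;0 0 1.064 -549 -694 0 0.75;0 0 1.064 -549 -694 0 0.75;0 0 1.064 -549 -694 0 0.75;0 0 1.064 -549 -694 0 0.75;0 0 1.064 -549 -694 0 0.75;0 0 1.064 -549 -694 0 0.75")

```text
time_s: 1.6
tool_pos: [0.3667, 0.1674, 0.2048]
tcp_rot: [[-0.244, 0.97, 0.002], [0.97, 0.244, 0.0], [-0.0, 0.002, -1.0]]
force: [1.9, 0.6, -0.1]
opening: 0.0639
gripper_force: 0.0
```

```bash
cat >> h.py <<'E'
from scipy.spatial.transform import Rotation as Ro
def rel(x,y,z,yaw):
    "jog numbers from the present pose to TCP x,y,z pointing down, tool y axis at yaw deg from world x"
    s=read_state();R=np.array(s["tcp_rot"]);a=np.radians(yaw)
    Y=np.array([np.cos(a),np.sin(a),0]);Z=np.array([0,0,-1.]);G=np.c_[np.cross(Y,Z),Y,Z]
    print("t",round(s["time_s"],2),"pos",np.round(s["tool_pos"],4),"yaw",np.degrees(np.arctan2(R[1,1],R[0,1])).round(2),"F",np.round(s["force"],1),"M",np.round(s["wrist_torque"],2),"open",round(s["opening"],4),"g",round(s["gripper_force"],1),"q6",round(s["q"][5],2))
    print("rot",np.round(Ro.from_matrix(R.T@G).as_rotvec(),4),"mm",np.round(R.T@(np.array([x,y,z])-s["tool_pos"])*1000,1))
E
python3 -c "
from h import *
rel(.519,-.184,.19,14.1)"
```

```text
t 1.6 pos [0.3667 0.1674 0.2048] yaw 14.11 F [ 1.9  0.6 -0.1] M [ 0.    0.   -0.01] open 0.0639 g 0.0 q6 -0.1
rot [0.0016 0.0001 0.0002] mm [-377.9   62.    15. ]
```

Call:
jog_arm(steps="0 0 0 -378 62 15 0.75;0 0 0 -378 62 15 0.75;0 0 0 -378 62 15 0.75;0 0 0 -378 62 15 0.75;0 0 0 -378 62 15 0.75;0 0 0 -378 62 15 0.75;0 0 0 -378 62 15 0.75;0 0 0 -378 62 15 0.75;0 0 0 -378 62 15 0.75")

```text
time_s: 2.5
tool_pos: [0.5192, -0.1861, 0.1893]
tcp_rot: [[-0.239, 0.971, 0.0], [0.971, 0.239, -0.001], [-0.001, 0.0, -1.0]]
force: [-0.9, 0.4, -0.1]
opening: 0.064
gripper_force: 0.0
```

```bash
python3 - <<'E'
from h import *
rel(.519,-.184,.121,14.1)
im,d=grab_frame("scene");u,v=w2px("scene",(.519,-.184,.15));u,v=int(u),int(v)
cv2.imwrite("pics/s1.png",cv2.resize(im[v-70:v+50,u-80:u+80],None,fx=5,fy=5,interpolation=cv2.INTER_CUBIC))
E
```

```text
t 2.5 pos [ 0.5192 -0.1861  0.1893] yaw 13.86 F [-0.9  0.4 -0.1] M [ 0.07 -0.05  0.02] open 0.064 g 0.0 q6 -0.79
rot [ 0.      0.0008 -0.0043] mm [ 2.1  0.3 68.3]
```

View pics/s1.png

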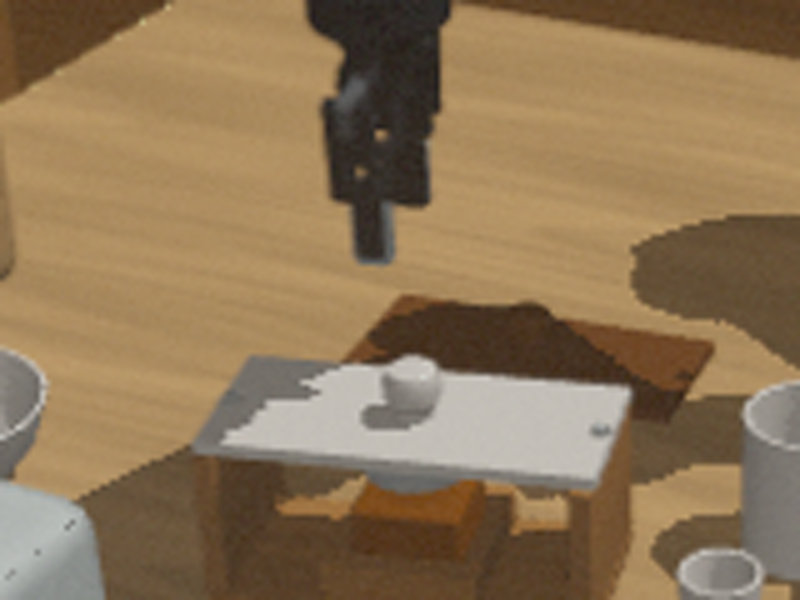

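The gripper hangs above the knob. The near fingertip is at crop (373,262) and the knob at (412,380); I'll check that offset with projections.

```bash
python3 - <<'E'
from h import *
u,v=w2px("scene",(.519,-.184,.15));u,v=int(u),int(v)
f=lambda p:np.round((np.array(w2px("scene",p))-[u-80,v-70])*5)
print("tips near/far",f((.5192+.031,-.1861+.0077,.180)),f((.5192-.031,-.1861-.0077,.180)),"mid",f((.5192,-.1861,.18)))
print("knob pt",f((.519,-.184,.127)),"top",f((.519,-.184,.139)))
print("pin",f((.519-.107*.244,-.184+.107*.97,.112)))
print(px2w("scene",u-80+412/5,v-70+382/5,z=.130))
print(px2w("scene",u-80+600/5,v-70+430/5,z=.111))
E
```

```text
tips near/far [381. 331.] [413. 277.] mid [397. 303.]
knob pt [407. 388.] top [405. 369.]
pin [595. 428.]
[ 0.51642925 -0.18174359  0.13      ]
[ 0.49218813 -0.07770116  0.111     ]
```

```bash
python3 - <<'E'
from h import *
im,d=grab_frame("scene")
m,P=planar("scene",im,d,.15,.32,.519,-.186,.15,0)
p=P[m]
for z in np.arange(.15,.32,.01):
    q=p[(p[:,2]>=z)&(p[:,2]<z+.01)]
    if len(q): print(round(z,2),len(q),np.round(q.min(0)[:2],3),np.round(q.max(0)[:2],3))
im,d=grab_frame("top")
m,P=planar("top",im,d,.15,.6,.519,-.186,.12,0);p=P[m];print(len(p),p.min(0),p.max(0))
rel(.519,-.184,.121,14.1)
E
```

```text
0.22 30 [ 0.48  -0.203] [ 0.558 -0.166]
0.23 56 [ 0.48  -0.202] [ 0.566 -0.165]
0.24 51 [ 0.477 -0.203] [ 0.565 -0.165]
0.25 53 [ 0.478 -0.197] [ 0.567 -0.165]
0.26 28 [ 0.476 -0.206] [ 0.571 -0.16 ]
0.27 79 [ 0.453 -0.194] [ 0.583 -0.158]
0.28 62 [ 0.454 -0.19 ] [ 0.585 -0.157]
0.29 76 [ 0.453 -0.192] [ 0.588 -0.157]
0.3 79 [ 0.444 -0.194] [ 0.588 -0.158]
0.31 94 [ 0.458 -0.2  ] [ 0.589 -0.158]
4188 [ 0.4017051  -0.24759869  0.23504635] [ 0.58369182 -0.08189081  0.55697276]
t 2.65 pos [ 0.5181 -0.1818  0.1892] yaw 14.1 F [-0.2 -0.5 -0.3] M [-0.04 -0.03  0.03] open 0.0643 g 0.0 q6 -0.79
rot [-0.0004 -0.0007 -0.    ] mm [-2.4  0.4 68.2]
```

Call:
jog_arm(steps="0 0 0 0 0 25 0.75;0 0 0 0 0 45 0.75;0 0 0 0 0 54 0.75;0 0 0 0 0 54 0.75")

```text
time_s: 3.05
tool_pos: [0.5174, -0.1808, 0.1342]
tcp_rot: [[-0.245, 0.97, -0.002], [0.97, 0.245, 0.001], [0.002, -0.002, -1.0]]
force: [-0.8, -0.3, -0.9]
opening: 0.0644
gripper_force: 0.0
```

```bash
python3 - <<'E'
from h import *
rel(.519,-.184,.121,14.1)
im,d=grab_frame("scene")
rel(.519,-.184,.121,14.1)
m,P=planar("scene",im,d,.115,.27,.519,-.186,.15,0)
m&=im.max(2)<90
p=P[m]
for z in np.arange(.12,.27,.01):
    q=p[(p[:,2]>=z)&(p[:,2]<z+.01)]
    if len(q): print(round(z,2),len(q),np.round(q.min(0)[:2],3),np.round(q.max(0)[:2],3))
u,v=w2px("scene",(.519,-.184,.15));u,v=int(u),int(v)
cv2.imwrite("pics/s2.png",cv2.resize(im[v-50:v+40,u-60:u+60],None,fx=6,fy=6,interpolation=cv2.INTER_CUBIC))
E
```

```text
t 3.05 pos [ 0.5174 -0.1808  0.1342] yaw 14.17 F [-0.8 -0.3 -0.9] M [-0.01 -0.02 -0.02] open 0.0644 g 0.0 q6 -0.79
rot [-0.0019 -0.002   0.0013] mm [-3.5  0.8 13.2]
t 3.1 pos [ 0.5182 -0.1815  0.1355] yaw 14.16 F [ 0.6  0.3 -0. ] M [-0.04 -0.06 -0.05] open 0.0638 g 0.0 q6 -0.79
rot [-0.0002 -0.0003  0.001 ] mm [-2.6  0.1 14.5]
0.16 7 [ 0.481 -0.199] [ 0.552 -0.173]
0.17 31 [ 0.481 -0.198] [ 0.563 -0.161]
0.18 50 [ 0.482 -0.198] [ 0.564 -0.163]
0.19 39 [ 0.477 -0.194] [ 0.564 -0.163]
0.2 29 [ 0.477 -0.192] [ 0.565 -0.162]
0.21 36 [ 0.459 -0.191] [ 0.58  -0.157]
0.22 65 [ 0.449 -0.189] [ 0.585 -0.153]
0.23 61 [ 0.449 -0.189] [ 0.583 -0.152]
0.24 67 [ 0.452 -0.187] [ 0.585 -0.154]
0.25 72 [ 0.451 -0.195] [ 0.585 -0.154]
0.26 93 [ 0.488 -0.196] [ 0.585 -0.153]
```

View pics/s2.png

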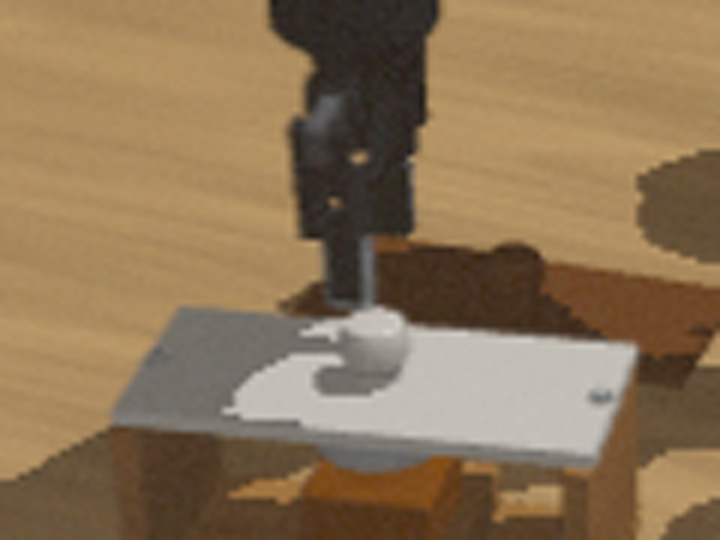

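The fingertips (crop 345,305) are still above the knob (375,335), at about z 0.16, which is higher than the TCP reading implies. I'll go down in small steps and watch the force.

Call:
jog_arm(steps="0 0 0 0 0 8 0.75;0 0 0 0 0 14 0.75;0 0 0 0 0 14 0.75")

```text
time_s: 3.4
tool_pos: [0.518, -0.1821, 0.1207]
tcp_rot: [[-0.244, 0.97, -0.001], [0.97, 0.244, 0.001], [0.001, -0.001, -1.0]]
force: [0.2, 0.1, 0.2]
opening: 0.064
gripper_force: 0.0
```

Call:
jog_arm(steps="0 0 0 0 0 4 0.75;0 0 0 0 0 8 0.75;0 0 0 0 0 8 0.75")

```text
time_s: 3.7
tool_pos: [0.518, -0.1822, 0.1127]
tcp_rot: [[-0.243, 0.97, -0.001], [0.97, 0.243, 0.001], [0.001, -0.001, -1.0]]
force: [-0.1, -0.8, 0.4]
opening: 0.0641
gripper_force: 0.0
```

```bash
python3 - <<'E'
from h import *
im,d=grab_frame("scene")
rel(.519,-.184,.100,14.1)
m,P=planar("scene",im,d,.115,.27,.519,-.186,.15,0)
m&=im.max(2)<90
p=P[m]
for z in np.arange(.12,.2,.01):
    q=p[(p[:,2]>=z)&(p[:,2]<z+.01)]
    if len(q): print(round(z,2),len(q),np.round(q.min(0)[:2],3),np.round(q.max(0)[:2],3))
u,v=w2px("scene",(.519,-.184,.15));u,v=int(u),int(v)
cv2.imwrite("pics/s3.png",cv2.resize(im[v-50:v+40,u-60:u+60],None,fx=6,fy=6,interpolation=cv2.INTER_CUBIC))
E
```

```text
t 3.75 pos [ 0.5181 -0.1823  0.113 ] yaw 14.09 F [ 1.1  0.  -0. ] M [ 0.04  0.03 -0.  ] open 0.0639 g 0.0 q6 -0.79
rot [-0.0006 -0.0005 -0.0001] mm [-1.9  0.4 13. ]
0.14 7 [ 0.484 -0.198] [ 0.556 -0.18 ]
0.15 41 [ 0.48  -0.197] [ 0.565 -0.164]
0.16 41 [ 0.479 -0.196] [ 0.566 -0.166]
0.17 40 [ 0.48  -0.196] [ 0.567 -0.165]
0.18 25 [ 0.477 -0.192] [ 0.565 -0.163]
0.19 49 [ 0.455 -0.191] [ 0.583 -0.155]
0.2 60 [ 0.452 -0.189] [ 0.584 -0.154]
```

View pics/s3.png

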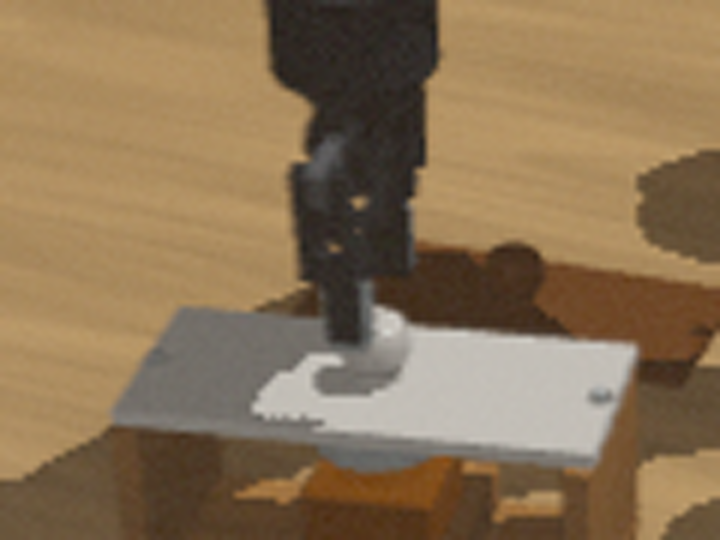

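The fingertips (345,340) now read about z 0.142 with no contact, roughly 29 mm above the reported TCP. I need to go about 25 mm lower.

Call:
jog_arm(steps="0 0 0 -2 0 6 0.75;0 0 0 -2 0 12 0.75;0 0 0 -2 0 18 0.75;0 0 0 -2 0 18 0.75")

```text
time_s: 4.15
tool_pos: [0.518, -0.1838, 0.094]
tcp_rot: [[-0.243, 0.97, -0.002], [0.97, 0.243, 0.001], [0.002, -0.002, -1.0]]
force: [-0.8, 0.7, -0.6]
opening: 0.0642
gripper_force: 0.0
```

Call:
jog_arm(steps="0 0 0 0 0 3 0.75;0 0 0 0 0 6 0.75;0 0 0 0 0 6 0.75")

```text
time_s: 4.45
tool_pos: [0.5186, -0.1842, 0.089]
tcp_rot: [[-0.244, 0.97, -0.001], [0.97, 0.244, 0.0], [0.001, -0.001, -1.0]]
force: [0.2, -0.3, -0.7]
opening: 0.0642
gripper_force: 0.0
```

```bash
python3 - <<'E'
from h import *
im,d=grab_frame("scene")
rel(.519,-.184,.080,14.1)
m,P=planar("scene",im,d,.111,.27,.519,-.186,.15,0)
m&=im.max(2)<90
p=P[m]
for z in np.arange(.11,.16,.005):
    q=p[(p[:,2]>=z)&(p[:,2]<z+.005)]
    if len(q): print(round(z,3),len(q),np.round(q.min(0)[:2],3),np.round(q.max(0)[:2],3))
E
```

```text
t 4.5 pos [ 0.5188 -0.1842  0.0892] yaw 14.1 F [-0.8 -0.5  0.2] M [-0.05 -0.    0.01] open 0.0641 g 0.0 q6 -0.79
rot [-0.0003 -0.0002 -0.0001] mm [0.1 0.3 9.2]
0.12 1 [ 0.555 -0.187] [ 0.555 -0.187]
0.125 3 [ 0.484 -0.188] [ 0.56 -0.18]
0.13 21 [ 0.475 -0.199] [ 0.562 -0.167]
0.135 20 [ 0.477 -0.199] [ 0.565 -0.166]
0.14 23 [ 0.478 -0.2  ] [ 0.568 -0.166]
0.145 18 [ 0.479 -0.195] [ 0.564 -0.168]
0.15 17 [ 0.482 -0.193] [ 0.564 -0.168]
0.155 14 [ 0.482 -0.191] [ 0.565 -0.167]
```

Call:
jog_arm(steps="0 0 0 0 0 3 0.75;0 0 0 0 0 5 0.75;0 0 0 0 0 5 0;0 0 0 0 0 5 0;0 0 0 0 0 5 0;0 0 0 0 0 5 0;0 0 0 0 0 5 0;0 0 0 0 0 5 0")

```text
time_s: 5.3
tool_pos: [0.5177, -0.1846, 0.0849]
tcp_rot: [[-0.244, 0.97, -0.003], [0.97, 0.244, -0.0], [0.001, -0.003, -1.0]]
force: [-6.2, 0.2, 5.8]
opening: 0.0307
gripper_force: 58.8
```

```bash
python3 - <<'E'
from h import *
rel(.519,-.184,.080,14.1)
E
```

```text
t 5.3 pos [ 0.5177 -0.1846  0.0849] yaw 14.13 F [-6.2  0.2  5.8] M [-0.09  1.22 -0.04] open 0.0307 g 58.8 q6 -0.79
rot [-0.0033 -0.0005  0.0005] mm [0.2 1.4 4.9]
```

Call:
jog_arm(steps="0 0 0 0 0 -2 0;0 0 0 0 0 -4 0;0 0 0 0 0 -6 0;0 0 0 0 0 -6 0")

```text
time_s: 5.7
tool_pos: [0.5175, -0.1842, 0.0895]
tcp_rot: [[-0.244, 0.97, -0.003], [0.97, 0.244, 0.0], [0.001, -0.003, -1.0]]
force: [-5.0, -3.0, -4.7]
opening: 0.0305
gripper_force: 59.9
```

```bash
python3 - <<'E'
from h import *
rel(.519,-.184,.080,14.1)
im,d=grab_frame("scene");rel(.519,-.184,.080,14.1)
m,P=planar("scene",im,d,.085,.13,.519,-.184,.16,0)
m&=im.min(2)>120;p=P[m];p=p[np.hypot(*(p[:,:2]-[.519,-.184]).T)>.045]
A=np.c_[p[:,:2]-[.519,-.184],np.ones(len(p))];print(len(p),np.linalg.lstsq(A,p[:,2],rcond=None)[0])
u,v=w2px("scene",(.519,-.184,.15));u,v=int(u),int(v)
cv2.imwrite("pics/s4.png",cv2.resize(im[v-50:v+40,u-60:u+60],None,fx=6,fy=6,interpolation=cv2.INTER_CUBIC))
E
```

```text
t 5.7 pos [ 0.5175 -0.1842  0.0895] yaw 14.11 F [-5.  -3.  -4.7] M [-0.56  0.96  0.08] open 0.0305 g 59.9 q6 -0.79
rot [-0.0031 -0.0013  0.0001] mm [-0.2  1.5  9.5]
t 5.75 pos [ 0.5175 -0.1841  0.0895] yaw 14.11 F [-5.7 -3.  -3.4] M [-0.54  0.95  0.02] open 0.0311 g 59.9 q6 -0.79
rot [-0.0031 -0.0013  0.0002] mm [-0.2  1.5  9.5]
581 [ 0.00959203 -0.01739317  0.11400671]
```

View pics/s4.png

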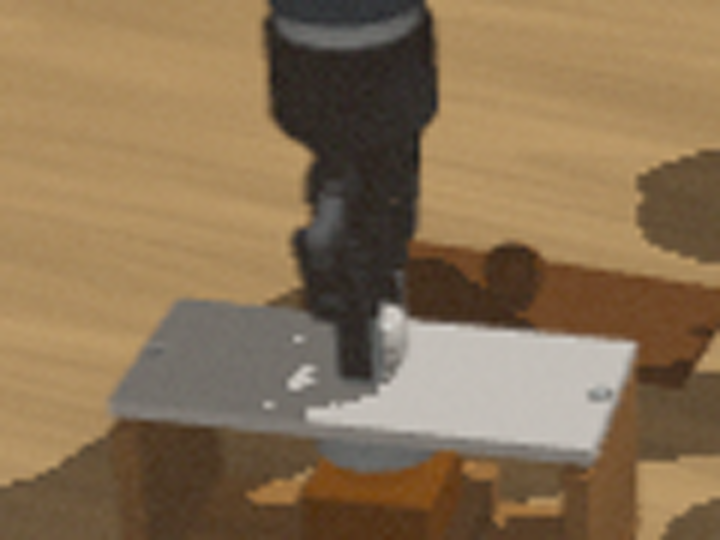

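The plate is lifted about 6 mm and hangs from the fingers, which close around the knob at (360,360). I'll keep lifting.

Call:
jog_arm(steps="0 0 0 0 0 -3 0;0 0 0 0 0 -6 0;0 0 0 0 0 -10 0;0 0 0 0 0 -15 0;0 0 0 0 0 -15 0;0 0 0 0 0 -15 0")

```text
time_s: 6.35
tool_pos: [0.5197, -0.1844, 0.1062]
tcp_rot: [[-0.243, 0.97, 0.002], [0.97, 0.243, -0.0], [-0.001, 0.002, -1.0]]
force: [0.2, 0.8, -3.7]
opening: 0.0306
gripper_force: 60.1
```

```bash
python3 - <<'E'
from h import *
im,d=grab_frame("scene");rel(.519,-.184,.135,14.1)
m,P=planar("scene",im,d,.085,.15,.519,-.184,.16,0)
m&=im.min(2)>90;p=P[m];p=p[np.hypot(*(p[:,:2]-[.519,-.184]).T)>.045]
A=np.c_[p[:,:2]-[.519,-.184],np.ones(len(p))];print(len(p),np.linalg.lstsq(A,p[:,2],rcond=None)[0])
E
```

```text
t 6.4 pos [ 0.5194 -0.1843  0.1058] yaw 14.09 F [ 0.4  0.7 -2.5] M [ 0.06  0.02 -0.01] open 0.0308 g 60.1 q6 -0.79
rot [ 0.0012  0.0005 -0.0002] mm [  0.4  -0.3 -29.2]
1229 [-0.00228605 -0.00785035  0.12965754]
```

Call:
jog_arm(steps="0 0 0 0 0 -12 0;0 0 0 0 0 -28 0;0 0 0.02 15 3 -33 0;0 0 0.06 45 10 -33 0;0 0 0.11 83 19 -33 0;0 0 0.16 123 28 -33 0;0 0 0.21 163 37 -33 0;0 0 0.26 203 46 -33 0;0 0 0.31 243 55 -33 0;0 0 0.35 283 64 -33 0")

```text
time_s: 7.4
tool_pos: [0.5122, 0.1075, 0.1395]
tcp_rot: [[0.106, 0.994, 0.002], [0.994, -0.106, 0.0], [0.0, 0.002, -1.0]]
force: [0.6, -0.6, -3.5]
opening: 0.0311
gripper_force: 60.2
```

```bash
python3 - <<'E'
from h import *
rel(.510,.226,.10,-11.6)
E
```

```text
t 7.4 pos [0.5122 0.1075 0.1395] yaw -6.07 F [ 0.6 -0.6 -3.5] M [ 0.01 -0.04 -0.  ] open 0.0311 g 60.2 q6 0.1
rot [ 0.0016 -0.0005  0.0965] mm [117.6 -14.8  39.5]
```

Call:
jog_arm(steps="0 0 0.04 35 -5 0 0;0 0 0.07 70 -9 0 0;0 0 0.09 98 -12 0 0;0 0 0.096 113 -14 5 0;0 0 0.096 117 -15 20 0;0 0 0.096 118 -15 45 0;0 0 0.096 118 -15 70 0;0 0 0.096 118 -15 80 0;0 0 0.096 118 -15 80 0")

```text
time_s: 8.3
tool_pos: [0.5078, 0.2237, 0.0564]
tcp_rot: [[0.199, 0.98, -0.004], [0.98, -0.199, -0.001], [-0.002, -0.004, -1.0]]
force: [0.4, 0.1, -3.2]
opening: 0.0308
gripper_force: 60.2
```

```bash
python3 - <<'E'
from h import *
im,d=grab_frame("scene");rel(.510,.226,.02,-11.6)
m,P=planar("scene",im,d,.05,.1,.510,.226,.18,0)
m&=im.min(2)>80;p=P[m];p=p[np.hypot(*(p[:,:2]-[.51,.226]).T)>.045]
A=np.c_[p[:,:2]-[.51,.226],np.ones(len(p))];print(len(p),np.linalg.lstsq(A,p[:,2],rcond=None)[0],cv2.minAreaRect((p[:,:2]*1000).astype(np.float32)))
E
```

```text
t 8.35 pos [0.5091 0.2241 0.058 ] yaw -11.49 F [ 0.2  0.3 -3.3] M [ 0.06 -0.    0.01] open 0.0306 g 60.2 q6 0.41
rot [-0.0011  0.0006  0.0019] mm [ 2.   0.5 38. ]
1588 [-0.01215732 -0.00458158  0.07949598] ((509.1178894042969, 224.7037353515625), (231.12680053710938, 107.09957885742188), 78.90450286865234)
```

Call:
jog_arm(steps="0 0 0 0 0 15 0;0 0 0 0 0 30 0;0 0 0 0 0 42 0;0 0 0 0 0 48 0;0 0 0 0 0 50 0;0 0 0 0 0 50 0")

```text
time_s: 8.95
tool_pos: [0.5093, 0.2247, 0.0081]
tcp_rot: [[0.199, 0.98, -0.0], [0.98, -0.199, -0.0], [-0.0, -0.0, -1.0]]
force: [0.1, 0.3, -3.2]
opening: 0.0307
gripper_force: 60.2
```

Call:
jog_arm(steps="0 0 0 0 0 1.5 0;0 0 0 0 0 3 0;0 0 0 0 0 3 0")

```text
time_s: 9.25
tool_pos: [0.5095, 0.2247, 0.0055]
tcp_rot: [[0.199, 0.98, 0.0], [0.98, -0.199, 0.0], [0.0, 0.0, -1.0]]
force: [-0.3, -0.8, -2.8]
opening: 0.0306
gripper_force: 60.2
```

Call:
jog_arm(steps="0 0 0 0 0 1 0;0 0 0 0 0 2 0;0 0 0 0 0 2 0")

```text
time_s: 9.55
tool_pos: [0.5092, 0.2247, 0.0033]
tcp_rot: [[0.199, 0.98, -0.0], [0.98, -0.199, -0.0], [-0.0, -0.0, -1.0]]
force: [0.7, 0.8, -3.1]
opening: 0.0309
gripper_force: 60.2
```

Call:
jog_arm(steps="0 0 0 0 0 1 0;0 0 0 0 0 2 0;0 0 0 0 0 2 0")

```text
time_s: 9.85
tool_pos: [0.5092, 0.2246, 0.0012]
tcp_rot: [[0.199, 0.98, -0.0], [0.98, -0.199, -0.0], [-0.0, -0.0, -1.0]]
force: [-0.2, -0.1, -2.9]
opening: 0.0307
gripper_force: 60.2
```

Call:
jog_arm(steps="0 0 0 0 0 1 0;0 0 0 0 0 2 0;0 0 0 0 0 2 0")

```text
time_s: 10.15
tool_pos: [0.5096, 0.2247, -0.0]
tcp_rot: [[0.199, 0.98, -0.0], [0.98, -0.199, -0.0], [-0.0, 0.0, -1.0]]
force: [-2.0, -1.2, 3.1]
opening: 0.0303
gripper_force: 60.7
```

```bash
python3 - <<'E'
from h import *
im,d=grab_frame("scene");rel(.510,.226,.0,-11.6)
m,P=planar("scene",im,d,.0175,.06,.510,.226,.18,0)
m&=im.min(2)>80;p=P[m];p=p[np.hypot(*(p[:,:2]-[.51,.226]).T)>.045]
print(len(p),np.median(p,0))
E
```

```text
t 10.2 pos [ 0.5097  0.2247 -0.    ] yaw -11.46 F [-1.2 -1.   2.9] M [-0.14  0.53 -0.05] open 0.0309 g 60.7 q6 0.41
rot [0.0001 0.     0.0024] mm [ 1.4  0.1 -0. ]
1755 [0.52350679 0.26452791 0.0234008 ]
```

Contact on the slab; opening and withdrawing.

Call:
jog_arm(steps="0 0 0 0 0 0 0.75;0 0 0 0 0 0 0.75;0 0 0 0 0 0 0.75;0 0 0 0 0 0 0.75;0 0 0 0 0 -10 0.75;0 0 0 0 0 -30 0.75;0 0 0 0 0 -70 0.75;0 0 0 0 0 -115 0.95;0 0 0 0 0 -150 0.95;0 0 0 0 0 -155 0.95")

```text
time_s: 11.2
tool_pos: [0.5129, 0.2256, 0.1611]
tcp_rot: [[0.198, 0.98, 0.011], [0.98, -0.198, 0.002], [0.005, 0.01, -1.0]]
force: [-0.4, -0.7, 0.3]
opening: 0.0814
gripper_force: 0.0
```

```bash
python3 - <<'E'
from h import *
rel(.519,-.184,.150,-30)
im,d=grab_frame("scene")
m,P=planar("scene",im,d,.0185,.06,.510,.226,.18,0)
m&=im.min(2)>80;p=P[m];p=p[np.hypot(*(p[:,:2]-[.51,.226]).T)>.045]
A=np.c_[p[:,:2]-[.51,.226],np.ones(len(p))];print(len(p),np.linalg.lstsq(A,p[:,2],rcond=None)[0],cv2.minAreaRect((p[:,:2]*1000).astype(np.float32)))
im,d=grab_frame("top");
for r in tip_of("top","cap_center"): print(r)
m,P=planar("top",im,d,.07,.1,.519,-.184,.06,0)
cv2.imwrite("pics/t2.png",cv2.resize(im[180:290,180:450],None,fx=2.9,fy=2.9,interpolation=cv2.INTER_CUBIC))
n,l,st,_=cv2.connectedComponentsWithStats(m.astype(np.uint8));k=1+np.argmax(st[1:,4]);p=P[l==k]
print(len(p),p.mean(0),cv2.minEnclosingCircle((p[:,:2]*1000).astype(np.float32)))
E
```

```text
t 11.2 pos [0.5129 0.2256 0.1611] yaw -11.45 F [-0.4 -0.7  0.3] M [ 0.03  0.02 -0.02] open 0.0814 g 0.0 q6 0.41
rot [ 0.0095 -0.0062  0.3238] mm [-400.3   87.2   10.2]
1659 [-0.00331825  0.00188926  0.0233572 ] ((511.7344970703125, 226.368408203125), (263.4419860839844, 154.8296356201172), 78.22920989990234)
{'centre': [0.4848, 0.5787], 'score': 0.78}
{'centre': [0.4908, 0.5775], 'score': 0.23}
373 [ 0.51819573 -0.18386145  0.09117889] ((518.5538940429688, -184.49398803710938), 30.282180786132812)
```

View pics/t2.png

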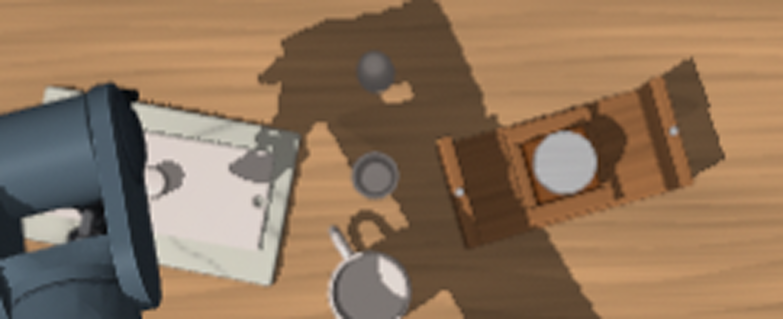

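The cover lies aligned on the slab. The bared cap is at crop (565,163), centred at about (0.5185, -0.184), and the jar sits in its socket.

Call:
jog_arm(steps="0 0 0.32 -402 86 0 0.95;0 0 0.32 -402 86 0 0.95;0 0 0.32 -402 86 0 0.95;0 0 0.32 -402 86 0 0.95;0 0 0.32 -402 86 0 0.95;0 0 0.32 -402 86 0 0.95;0 0 0.32 -402 86 0 0.95;0 0 0.32 -402 86 0 0.95;0 0 0.32 -402 86 0 0.95;0 0 0.32 -402 86 0 0.95")

```text
time_s: 12.35
tool_pos: [0.5126, -0.1873, 0.1524]
tcp_rot: [[0.5, 0.866, -0.003], [0.866, -0.5, 0.002], [0.0, -0.004, -1.0]]
force: [-0.2, -0.0, 0.1]
opening: 0.0814
gripper_force: 0.0
```

```bash
python3 - <<'E'
from h import *
im,d=grab_frame("scene")
rel(.5185,-.184,.1,-30)
for n in ("scene",):
    m,P=planar(n,im,d,.075,.1,.5185,-.184,.045,0);p=P[m];print(cv2.minEnclosingCircle((p[:,:2]*1000).astype(np.float32)),p[:,2].max())
E
```

```text
t 12.4 pos [ 0.5128 -0.1858  0.1526] yaw -29.86 F [-0.3  0.3  1. ] M [-0.02  0.06  0.01] open 0.081 g 0.0 q6 -0.03
rot [-0.0037 -0.0006  0.0024] mm [ 4.4  4.3 52.6]
((518.121337890625, -184.53346252441406), 32.21040725708008) 0.09677292691928907
```

Call:
jog_arm(steps="0 0 0 4 4 25 0.95;0 0 0 4 4 52 0.95;0 0 0 4 4 70 0.95;0 0 0 4 4 80 0.95;0 0 0 4 4 82 0.95;0 0 0 4 4 82 0.95")

```text
time_s: 13.0
tool_pos: [0.5195, -0.1841, 0.0726]
tcp_rot: [[0.496, 0.868, 0.0], [0.868, -0.496, 0.0], [0.0, 0.0, -1.0]]
force: [0.5, 0.9, 0.2]
opening: 0.0811
gripper_force: 0.0
```

```bash
python3 - <<'E'
from h import *
im,d=grab_frame("scene")
rel(.5185,-.1842,.04,-30)
m,P=planar("scene",im,d,.06,.3,.5185,-.184,.08,0)
m&=im.max(2)<90;p=P[m]
for z in np.arange(.06,.15,.005):
    q=p[(p[:,2]>=z)&(p[:,2]<z+.005)]
    if len(q): print(round(z,3),len(q),np.round(q.min(0)[:2],3),np.round(q.max(0)[:2],3))
u,v=w2px("scene",(.519,-.184,.12));u,v=int(u),int(v)
cv2.imwrite("pics/s5.png",cv2.resize(im[v-45:v+45,u-60:u+60],None,fx=6,fy=6,interpolation=cv2.INTER_CUBIC))
E
```

```text
t 13.05 pos [ 0.5199 -0.1846  0.0733] yaw -29.75 F [-0.1 -0.2 -0.1] M [-0.01 -0.01  0.03] open 0.0807 g 0.0 q6 -0.03
rot [ 0.0014 -0.0001  0.0044] mm [-0.3 -1.5 33.3]
0.09 1 [ 0.498 -0.19 ] [ 0.498 -0.19 ]
0.11 8 [ 0.475 -0.175] [ 0.488 -0.156]
0.115 8 [ 0.485 -0.22 ] [ 0.566 -0.156]
0.12 16 [ 0.475 -0.216] [ 0.568 -0.154]
0.125 15 [ 0.482 -0.217] [ 0.57  -0.157]
0.13 18 [ 0.475 -0.217] [ 0.57 -0.15]
0.135 15 [ 0.476 -0.215] [ 0.568 -0.151]
0.14 20 [ 0.475 -0.22 ] [ 0.57  -0.154]
0.145 24 [ 0.475 -0.212] [ 0.569 -0.151]
```

View pics/s5.png

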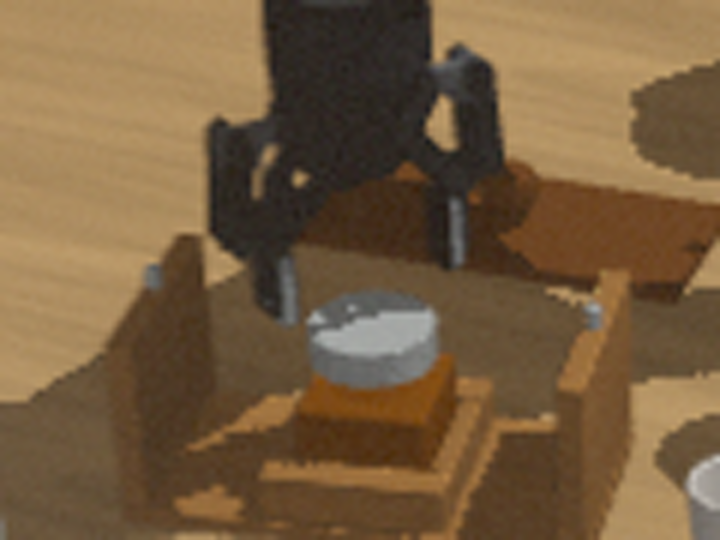

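The open fingertips (285,320) and (455,265) straddle the cap at (372,335), about 38 mm above the TCP reading. Going down 36 mm and closing.

Call:
jog_arm(steps="0 0 0 0 -1 12 0.95;0 0 0 0 -1 24 0.95;0 0 0 0 -1 33 0.95;0 0 0 0 -1 36 0.95;0 0 0 0 -1 36 0.95;0 0 0 0 -1 36 0.95")

```text
time_s: 13.65
tool_pos: [0.5186, -0.1846, 0.0365]
tcp_rot: [[0.497, 0.868, 0.0], [0.868, -0.497, -0.0], [0.0, 0.0, -1.0]]
force: [-0.3, -0.5, -0.0]
opening: 0.0813
gripper_force: 0.0
```

Call:
jog_arm(steps="0 0 0 0 0 0 0;0 0 0 0 0 0 0;0 0 0 0 0 0 0;0 0 0 0 0 0 0;0 0 0 0 0 0 0")

```text
time_s: 14.15
tool_pos: [0.5177, -0.1841, 0.0373]
tcp_rot: [[0.496, 0.868, -0.002], [0.868, -0.496, 0.001], [-0.0, -0.002, -1.0]]
force: [-6.1, 1.7, 7.2]
opening: 0.0585
gripper_force: 62.5
```

```bash
python3 - <<'E'
from h import *
im,d=grab_frame("scene")
rel(.5185,-.1842,.037,-30)
u,v=w2px("scene",(.519,-.184,.10));u,v=int(u),int(v)
cv2.imwrite("pics/s6.png",cv2.resize(im[v-45:v+45,u-60:u+60],None,fx=6,fy=6,interpolation=cv2.INTER_CUBIC))
E
```

```text
t 14.2 pos [ 0.5177 -0.1841  0.0373] yaw -29.75 F [-5.7  1.5  8. ] M [0.46 1.01 0.11] open 0.0586 g 62.4 q6 -0.03
rot [-0.0024  0.0005  0.0043] mm [0.3 0.8 0.3]
```

View pics/s6.png

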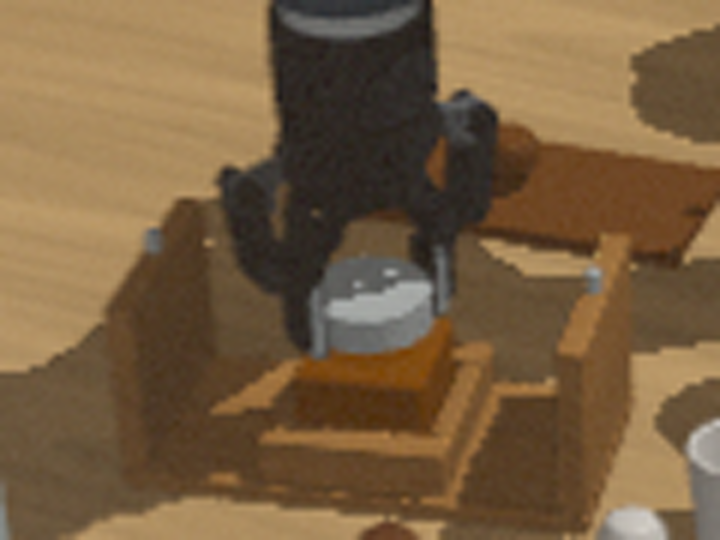

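The pads grip the cap by its sides, at (318,320) and (443,280), clear of the jar's shoulders. Now turning anticlockwise, watching the moment.

Call:
jog_arm(steps="0 0 -0.05 0 0 0 0;0 0 -0.12 0 0 0 0;0 0 -0.19 0 0 0 0;0 0 -0.26 0 0 0 0;0 0 -0.33 0 0 0 0;0 0 -0.35 0 0 0 0")

```text
time_s: 14.8
tool_pos: [0.5182, -0.1837, 0.0373]
tcp_rot: [[0.168, 0.986, -0.001], [0.986, -0.168, 0.002], [0.001, -0.001, -1.0]]
force: [-3.2, 4.8, 5.8]
opening: 0.0584
gripper_force: 63.0
```

```bash
python3 - <<'E'
from h import *
rel(.5185,-.1842,.037,-30)
E
```

```text
t 14.8 pos [ 0.5182 -0.1837  0.0373] yaw -9.68 F [-3.2  4.8  5.8] M [ 0.67  0.72 -0.25] open 0.0584 g 63.0 q6 -0.38
rot [-0.0016 -0.0012  0.3546] mm [-0.5  0.4  0.3]
```

Call:
jog_arm(steps="0 0 -0.07 0 0 0 0;0 0 -0.14 0 0 0 0;0 0 -0.21 0 0 0 0;0 0 -0.28 0 0 0 0;0 0 -0.35 0 0 0 0;0 0 -0.40 0 0 0 0")

```text
time_s: 15.4
tool_pos: [0.5178, -0.1837, 0.0373]
tcp_rot: [[-0.23, 0.973, -0.002], [0.973, 0.23, 0.002], [0.002, -0.002, -1.0]]
force: [-5.7, 4.3, 8.6]
opening: 0.0587
gripper_force: 63.1
```

```bash
python3 - <<'E'
from h import *
rel(.5185,-.1842,.037,-30)
im,d=grab_frame("scene")
u,v=w2px("scene",(.519,-.184,.085));u,v=int(u),int(v)
cv2.imwrite("pics/s7.png",cv2.resize(im[v-30:v+30,u-40:u+40],None,fx=9,fy=9,interpolation=cv2.INTER_CUBIC))
E
```

```text
t 15.4 pos [ 0.5178 -0.1837  0.0373] yaw 13.29 F [-5.7  4.3  8.6] M [ 0.54  0.97 -0.15] open 0.0587 g 63.1 q6 -0.78
rot [-0.0023 -0.0014  0.7556] mm [-0.7  0.5  0.3]
```

Call:
jog_arm(steps="0 0 -0.04 0 0 0 0;0 0 -0.06 0 0 0 0;0 0 -0.06 0 0 0 0")

```text
time_s: 15.75
tool_pos: [0.5178, -0.1837, 0.0374]
tcp_rot: [[-0.286, 0.958, -0.002], [0.958, 0.286, 0.001], [0.002, -0.001, -1.0]]
force: [-6.0, 3.6, 8.5]
opening: 0.0585
gripper_force: 63.1
```

```bash
python3 - <<'E'
from h import *
rel(.5185,-.1842,.037,-30)
E
```

```text
t 15.75 pos [ 0.5178 -0.1837  0.0374] yaw 16.63 F [-6.   3.6  8.5] M [ 0.61  0.99 -0.08] open 0.0585 g 63.1 q6 -0.84
rot [-0.0022 -0.0013  0.8138] mm [-0.6  0.5  0.4]
```

Call:
jog_arm(steps="0 0 -0.04 0 0 0 0;0 0 -0.08 0 0 0 0")

```text
time_s: 15.95
tool_pos: [0.5178, -0.1835, 0.0374]
tcp_rot: [[-0.363, 0.932, -0.002], [0.932, 0.363, 0.002], [0.003, -0.001, -1.0]]
force: [-5.7, 4.6, 8.8]
opening: 0.0585
gripper_force: 63.2
```

```bash
python3 - <<'E'
from h import *
rel(.5185,-.1842,.037,-30)
E
```

```text
t 15.95 pos [ 0.5178 -0.1835  0.0374] yaw 21.26 F [-5.7  4.6  8.8] M [ 0.72  1.05 -0.28] open 0.0585 g 63.2 q6 -0.92
rot [-0.0024 -0.0019  0.8947] mm [-0.9  0.4  0.4]
```

Call:
jog_arm(steps="0 0 -0.03 0 0 0 0;0 0 -0.06 0 0 0 0")

```text
time_s: 16.15
tool_pos: [0.5177, -0.1835, 0.0375]
tcp_rot: [[-0.418, 0.909, -0.002], [0.909, 0.418, 0.002], [0.003, -0.001, -1.0]]
force: [-6.8, 5.1, 10.1]
opening: 0.0587
gripper_force: 63.3
```

```bash
python3 - <<'E'
from h import *
rel(.5185,-.1842,.037,-30)
E
```

```text
t 16.15 pos [ 0.5177 -0.1835  0.0375] yaw 24.68 F [-6.8  5.1 10.1] M [ 0.75  1.19 -0.27] open 0.0587 g 63.3 q6 -0.98
rot [-0.0026 -0.002   0.9543] mm [-0.9  0.4  0.5]
```

Call:
jog_arm(steps="0 0 -0.03 0 0 0 0;0 0 -0.05 0 0 0 0")

```text
time_s: 16.35
tool_pos: [0.5176, -0.1836, 0.0376]
tcp_rot: [[-0.462, 0.887, -0.003], [0.887, 0.462, 0.002], [0.003, -0.002, -1.0]]
force: [-7.1, 4.2, 11.4]
opening: 0.0586
gripper_force: 63.4
```

```bash
python3 - <<'E'
from h import *
rel(.5185,-.1842,.037,-30)
E
```

```text
t 16.35 pos [ 0.5176 -0.1836  0.0376] yaw 27.54 F [-7.1  4.2 11.4] M [ 0.6   1.27 -0.22] open 0.0586 g 63.4 q6 -1.03
rot [-0.0029 -0.0019  1.0042] mm [-0.9  0.5  0.6]
```

Call:
jog_arm(steps="0 0 0 0 0 -1.5 0;0 0 0 0 0 -3 0;0 0 0 0 0 -4 0;0 0 0 0 0 -4 0")

```text
time_s: 16.75
tool_pos: [0.5176, -0.184, 0.04]
tcp_rot: [[-0.462, 0.887, -0.002], [0.887, 0.462, 0.001], [0.002, -0.001, -1.0]]
force: [-3.1, 0.7, 0.3]
opening: 0.0583
gripper_force: 64.6
```

```bash
python3 - <<'E'
from h import *
rel(.5185,-.1842,.037,-30)
im,d=grab_frame("scene");rel(.5185,-.1842,.037,-30)
u,v=w2px("scene",(.519,-.184,.085));u,v=int(u),int(v)
cv2.imwrite("pics/s8.png",cv2.resize(im[v-30:v+30,u-40:u+40],None,fx=9,fy=9,interpolation=cv2.INTER_CUBIC))
E
```

```text
t 16.75 pos [ 0.5176 -0.184   0.04  ] yaw 27.51 F [-3.1  0.7  0.3] M [0.27 0.55 0.05] open 0.0583 g 64.6 q6 -1.03
rot [-1.8000e-03 -8.0000e-04  1.0038e+00] mm [-0.6  0.7  3. ]
t 16.8 pos [ 0.5176 -0.184   0.0399] yaw 27.51 F [-3.6  2.5 -0.6] M [0.3  0.64 0.01] open 0.0583 g 64.6 q6 -1.03
rot [-1.9000e-03 -9.0000e-04  1.0038e+00] mm [-0.6  0.7  2.9]
```

View pics/s8.png

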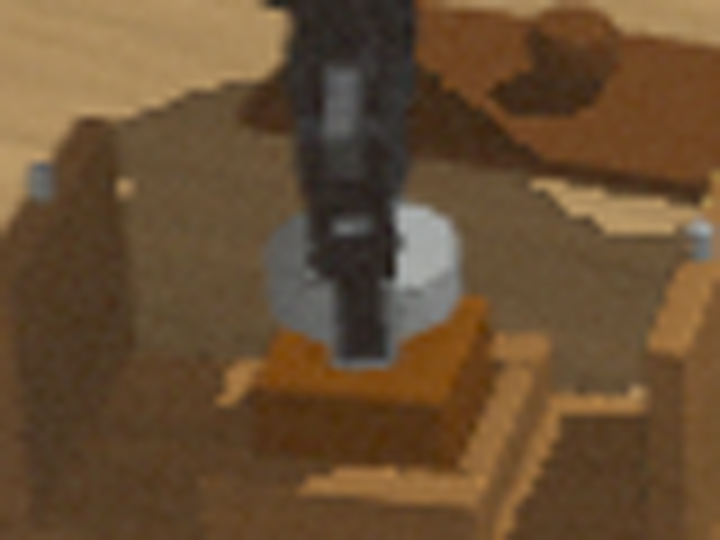

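The cap with the near pad at (360,300) sits above the amber shoulders, and the jar still looks seated. Lifting a little more to see whether the jar's weight shows.

Call:
jog_arm(steps="0 0 0 0 0 -1.5 0;0 0 0 0 0 -2.5 0;0 0 0 0 0 -2.5 0;0 0 0 0 0 -2.5 0")

```text
time_s: 17.2
tool_pos: [0.518, -0.1842, 0.0426]
tcp_rot: [[-0.462, 0.887, -0.001], [0.887, 0.462, 0.001], [0.001, -0.001, -1.0]]
force: [-5.3, 1.6, -2.1]
opening: 0.0585
gripper_force: 64.6
```

```bash
python3 - <<'E'
from h import *
im,d=grab_frame("scene");rel(.5185,-.1842,.037,-30)
for k in range(4): im,d=grab_frame("scene");print(np.round(read_state()["force"],1))
E
```

```text
t 17.25 pos [ 0.518  -0.1841  0.0426] yaw 27.5 F [-4.6  2.7 -2.4] M [0.33 0.71 0.04] open 0.0588 g 64.6 q6 -1.03
rot [-1.0000e-03 -6.0000e-04  1.0036e+00] mm [-0.3  0.4  5.6]
[-4.3  1.5 -1.6]
[-4.6  2.4 -1.6]
[-4.7  2.2 -1. ]
[-4.9  2.3 -2.2]
```

```bash
python3 - <<'E'
from h import *
im,d=grab_frame("scene")
u,v=w2px("scene",(.519,-.184,.085));u,v=int(u),int(v)
b=cv2.resize(im[v-30:v+30,u-40:u+40],None,fx=9,fy=9,interpolation=cv2.INTER_CUBIC)
a=cv2.imread("pics/s7.png");c=cv2.imread("pics/s8.png")
for nm,(x0,x1,y0,y1) in dict(jarL=(235,325,345,470),jarR=(400,500,290,470),capR=(410,475,190,320),capL=(255,310,200,340),caddy=(560,700,240,420)).items():
    for k,I in (("s8",c),("now",b)):
        r=cv2.matchTemplate(I[y0-40:y1+40,x0-30:x1+30],a[y0:y1,x0:x1],cv2.TM_CCOEFF_NORMED);_,s,_,l=cv2.minMaxLoc(r)
        print(nm,k,round(s,3),(l[0]-30)/9,(l[1]-40)/9)
cv2.imwrite("pics/ab.png",np.hstack([a[150:480,200:560],b[150:480,200:560]]))
E
```

```text
jarL s8 0.79 0.2222222222222222 0.1111111111111111
jarL now 0.792 0.3333333333333333 0.1111111111111111
jarR s8 0.964 0.0 -0.6666666666666666
jarR now 0.931 0.0 -1.1111111111111112
capR s8 0.968 -0.1111111111111111 -1.0
capR now 0.964 -0.3333333333333333 -1.6666666666666667
capL s8 0.703 3.3333333333333335 -0.6666666666666666
capL now 0.739 3.3333333333333335 -1.2222222222222223
caddy s8 0.984 0.0 0.0
caddy now 0.986 0.0 0.0
```

View pics/ab.png

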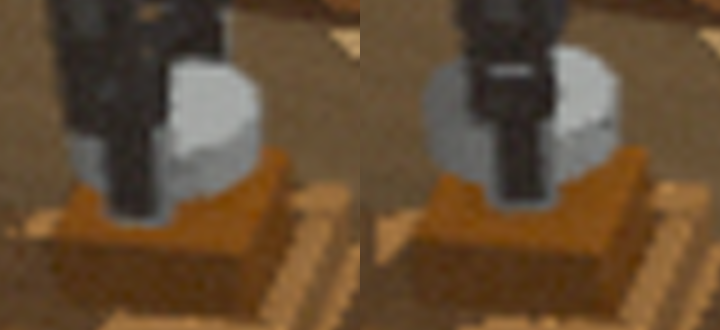

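```bash
python3 - <<'E'
from h import *
im,d=grab_frame("scene")
u,v=w2px("scene",(.519,-.184,.085));u,v=int(u),int(v)
b=cv2.resize(im[v-30:v+30,u-40:u+40],None,fx=9,fy=9,interpolation=cv2.INTER_CUBIC)
a=cv2.imread("pics/s7.png")
for x0,x1,y0,y1 in((465,510,270,420),(440,500,325,480),(260,330,350,480),(330,420,375,480)):
    r=cv2.matchTemplate(b[y0-30:y1+30,x0-10:x1+10],a[y0:y1,x0:x1],cv2.TM_CCOEFF_NORMED);_,s,_,l=cv2.minMaxLoc(r);print(round(s,3),l[0]-10,l[1]-30)
p=np.array(w2px("scene",(.52,-.15,.06)));q=np.array(w2px("scene",(.52,-.15,.065)));print("5mm =",9*(q-p))
print(np.round(read_state()["force"],1))
E
```

```text
0.933 -1 -1
0.957 -1 0
0.751 10 2
0.956 -2 1
5mm = [ -0.76863355 -13.46604499]
[-4.6  2.3 -2.3]
```

The jar hasn't moved in the picture while the cap rose 5 mm, so the cap is free. Raising it.

Call:
jog_arm(steps="0 0 0 0 0 -2 0;0 0 0 0 0 -5 0;0 0 0 0 0 -8 0;0 0 0 0 0 -12 0;0 0 0 0 0 -16 0;0 0 0 0 0 -21 0;0 0 0 0 0 -27 0;0 0 0 0 0 -32 0;0 0 0 0 0 -34 0;0 0 0 0 0 -34 0")

```text
time_s: 18.55
tool_pos: [0.5187, -0.1846, 0.0774]
tcp_rot: [[-0.462, 0.887, 0.001], [0.887, 0.462, -0.001], [-0.001, 0.0, -1.0]]
force: [0.8, 0.6, -0.4]
opening: 0.0585
gripper_force: 64.8
```

Call:
jog_arm(steps="0 0 0 0 0 0 0;0 0 0 0 0 0 0;0 0 0 0 0 0 0;0 0 0 0 0 0 0")

```text
time_s: 18.95
tool_pos: [0.5182, -0.1843, 0.0767]
tcp_rot: [[-0.462, 0.887, -0.0], [0.887, 0.462, 0.0], [0.0, -0.0, -1.0]]
force: [1.0, -1.0, -0.1]
opening: 0.0584
gripper_force: 64.8
```

```bash
python3 - <<'E'
from h import *
im,d=grab_frame("scene");rel(.5185,-.1842,.077,-30)
u,v=w2px("scene",(.519,-.184,.085));u,v=int(u),int(v)
b=cv2.resize(im[v-30:v+30,u-40:u+40],None,fx=9,fy=9,interpolation=cv2.INTER_CUBIC)
a=cv2.imread("pics/s7.png")
for x0,x1,y0,y1 in((465,510,270,420),(440,500,325,480),(330,420,375,480)):
    r=cv2.matchTemplate(b[y0-30:y1+30,x0-10:x1+10],a[y0:y1,x0:x1],cv2.TM_CCOEFF_NORMED);_,s,_,l=cv2.minMaxLoc(r);print(round(s,3),l[0]-10,l[1]-30)
m,P=planar("scene",im,d,.1,.16,.5185,-.184,.045,0);m&=im.max(2)>110;p=P[m];print(len(p),cv2.minEnclosingCircle((p[:,:2]*1000).astype(np.float32)),np.percentile(p[:,2],[2,50,98]))
m,P=planar("scene",im,d,.0185,.06,.510,.226,.1,0);print(np.median(P[m],0))
E
```

```text
t 19.0 pos [ 0.5183 -0.1844  0.0768] yaw 27.5 F [ 0.5 -0.2 -0.6] M [-0.01  0.02 -0.02] open 0.0587 g 64.8 q6 -1.03
rot [-2.0000e-04 -1.0000e-04  1.0036e+00] mm [ 0.1  0.2 -0.2]
0.932 0 -2
0.952 0 0
0.963 -2 0
86 ((512.4430541992188, -174.15530395507812), 29.34864616394043) [0.11626329 0.1307413  0.13460933]
[0.51884057 0.23251042 0.02371593]
```

```bash
python3 -c "
from workcell import *
print(hand_in())"
```

```text
the job is handed in; nothing more can be done
None
```

I handed in the job at about 19 s: the cover plate lies released, knob up, on the middle of the slab, and the freed cap is held level about 25 mm above the open jar, which stayed in its socket; no verdict came back from the judging.

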